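Find the tin with the loose stand-off and hold it out over the sign plate

TASK

The sign plate lacks its fourth stand-off, which lies loose in one of the three closed tins. Going from left to right as the robot sees them, lift each tin about 10 cm, shake it there and set it back where it stood (the last need not go back if it is the one); then hold the tin that rattles out over the middle of the plate, level and still about 15 cm above it, for me to take, with the other two standing in their places. Finish while still holding it in the gripper, and do not disturb the bottle, the tape roll or the squeegee.

Things in the scene. Friction and masses are not known exactly. Their poses are not given: they have to be found in the camera images.
- tin_left: Closed hinged-lid aluminium tin, 116 mm long (its x), 60 mm wide (its y), 40 mm high, upright sides, 0.1 to 0.5 kg; origin at the centre of its underside, z up. Stands on the 3 mm cutting mat, origin at z = 0.003, long side within 0.6 rad of world x, at the robot's left (+y). The tins look alike and differ in weight; any one of the three may be the one that rattles.
- tin_middle: Closed hinged-lid aluminium tin, 116 mm long (its x), 60 mm wide (its y), 40 mm high, upright sides, 0.1 to 0.5 kg; origin at the centre of its underside, z up. Stands on the 3 mm cutting mat, origin at z = 0.003, long side within 0.6 rad of world x, between the other two. Silent tins are packed tight: nothing in them moves.
- tin_right: Closed hinged-lid aluminium tin, 116 mm long (its x), 60 mm wide (its y), 40 mm high, upright sides, 0.1 to 0.5 kg; origin at the centre of its underside, z up. Stands on the 3 mm cutting mat, origin at z = 0.003, long side within 0.6 rad of world x, at the robot's right (-y). Inside, all three measure 108 x 52 x 32 mm (x, y, z).
- plate: White acrylic plate fixed on the mat beyond the tins, 160 (its x) by 240 (its y) by 6 mm, z up, origin at the centre of its underside at z = 0.003. Steel stand-offs 28 mm across rise 28 mm above three corners; the fourth, alike, stands loose in a tin (135 g, friction 0.2) and slides up to 80 mm when it is tipped endwise past 0.3 rad or shaken: up to 0.1 N m.
- bottle: Amber glass bottle of 60 mm diameter and 150 mm height, standing to the left of the plate; origin at the centre of its underside. Not part of the job.
- tape: Roll of masking tape of 100 mm diameter and 48 mm height, lying flat to the right of the plate; origin at the centre of its underside. Not part of the job.
- squeegee: Grey squeegee card, 72 mm by 100 mm by 10 mm, lying flat to the left of the left tin; origin at the centre of its underside. Not part of the job.
Things that resemble listed ones, but are neither listed nor needed, are in the scene too. What is shaped like the tin_right but green or red is not meant.

How it is judged:
On the way, in this order (a step that is already met when the one before it is completed fails the run):
1. the left tin is lifted clear and poised, at least 6 cm up (height (world z) of tin_left above 0.06 m and linear speed of tin_left below 0.08 m/s and angular speed of tin_left below 0.5 rad/s).
2. the left tin is jerked briskly while up (height (world z) of tin_left above 0.06 m and (linear speed of tin_left above 0.15 m/s or angular speed of tin_left above 1 rad/s)).
3. the left tin is poised again, still up: it has been shaken (all of step 1).
4. the middle tin is lifted clear and poised, at least 6 cm up (height (world z) of tin_middle above 0.06 m and linear speed of tin_middle below 0.08 m/s and angular speed of tin_middle below 0.5 rad/s).
5. the middle tin is jerked briskly while up (height (world z) of tin_middle above 0.06 m and (linear speed of tin_middle above 0.15 m/s or angular speed of tin_middle above 1 rad/s)).
6. the middle tin is poised again, still up: it has been shaken (all of step 4).
7. the right tin is lifted clear and poised, at least 6 cm up (height (world z) of tin_right above 0.06 m and linear speed of tin_right below 0.08 m/s and angular speed of tin_right below 0.5 rad/s).
8. the right tin is jerked briskly while up (height (world z) of tin_right above 0.06 m and (linear speed of tin_right above 0.15 m/s or angular speed of tin_right above 1 rad/s)).
9. the right tin is poised again, still up: it has been shaken (all of step 7).
At the end, for the whole second after the job is handed in: The tin with the loose stand-off is held between the fingers, its underside 10 to 22 cm above the underside of the plate, its centre within 5 cm of the plate's centre seen from above, level within 0.15 rad and still; the other two tins are let go, at rest and upright within 3 cm of where they stood (((distance between standoff_c0 and tin_left below 0.06 m and horizontal distance between tin_left and plate below 0.05 m and z of tin_left in the frame of plate between 0.1 and 0.22 m and angle between tin_left's own z axis and vertical below 0.15 rad and linear speed of tin_left below 0.03 m/s and contact force between tin_left and the fingers above 3 N and distance of each of tin_middle, tin_right from where it was at the start of the episode below 0.03 m and angle between each of tin_middle, tin_right's own z axis and vertical below 0.08 rad and linear speed of each of tin_middle, tin_right below 0.02 m/s and contact force between each of tin_middle, tin_right and the fingers below 0.1 N) or (distance between standoff_c0 and tin_middle below 0.06 m and horizontal distance between tin_middle and plate below 0.05 m and z of tin_middle in the frame of plate between 0.1 and 0.22 m and angle between tin_middle's own z axis and vertical below 0.15 rad and linear speed of tin_middle below 0.03 m/s and contact force between tin_middle and the fingers above 3 N and distance of each of tin_left, tin_right from where it was at the start of the episode below 0.03 m and angle between each of tin_left, tin_right's own z axis and vertical below 0.08 rad and linear speed of each of tin_left, tin_right below 0.02 m/s and contact force between each of tin_left, tin_right and the fingers below 0.1 N) or (distance between standoff_c0 and tin_right below 0.06 m and horizontal distance between tin_right and plate below 0.05 m and z of tin_right in the frame of plate between 0.1 and 0.22 m and angle between tin_right's own z axis and vertical below 0.15 rad and linear speed of tin_right below 0.03 m/s and contact force between tin_right and the fingers above 3 N and distance of each of tin_left, tin_middle from where it was at the start of the episode below 0.03 m and angle between each of tin_left, tin_middle's own z axis and vertical below 0.08 rad and linear speed of each of tin_left, tin_middle below 0.02 m/s and contact force between each of tin_left, tin_middle and the fingers below 0.1 N))); the arm keeps its last pose, push and grip.
It fails at once if the bottle is pushed more than 3 cm or knocked over (distance of bottle from where it was at the start of the episode above 0.03 m or angle between bottle's own z axis and vertical above 0.3 rad).
It fails at once if the tape is pushed more than 3 cm or knocked over (distance of tape from where it was at the start of the episode above 0.03 m or angle between tape's own z axis and vertical above 0.3 rad).
It fails at once if the squeegee is pushed more than 3 cm or knocked over (distance of squeegee from where it was at the start of the episode above 0.03 m or angle between squeegee's own z axis and vertical above 0.3 rad).
It also fails if it takes over 72 s, if anything falls off the work surface, if the arm or the gripper's body presses on something with over 40 N, if the wrist force passes 120 N, or if a joint passes its speed limit or range.

ROBOT

A 6-joint arm with a two-finger parallel gripper is mounted at the origin on the work surface. World frame = base frame: x ahead of the robot, y to its left, z up, the work surface at z = 0. Lengths are in m, angles in rad, forces in N, time in s.
With the tool pointing down it reaches from about 0.35 to 0.85 m from the base axis. Payload 8.1 kg.
Tool frame: the origin (TCP) lies midway between the tips of the shut fingers; the grasp point (between the pads) lies 19 mm behind it (bot.grasp_offset is the distance from the TCP to the grasp point, in m); z points along the fingers, y is the line along which they close (so a half turn about z gives the same grasp; the last joint's range is limited). The gripper opens to 85 mm and grips with 20 to 120 N. Pads are 22 mm wide; open, the fingers measure 114 mm over their backs; the gripper's body (76 mm by 85 mm) begins 54 mm behind the grasp point. The pads swing forward as they close: fully open they stand 13 mm farther back than shut.
Start: joints at [-1.316, 0.13, 1.488, -0, 1.523, -0.085], TCP at [0.2, -0.566, 0.195] pointing down, gripper open.
Joint ranges: [-2.96, 2.96], [-0.89, 2.26], [0.02, 2.5], [-1.34, 4.48], [0, 2.73], [-2.66, 2.66]. Speed limits (rad/s): [2.39, 2.39, 2.79, 3.14, 3.14, 3.14].

INTERFACE

Orientations are given as a unit quaternion [w, x, y, z].
In Python, from workcell import bot gives the robot as it stands.
- The arm moves only by the tool move_arm, never from a script. Its argument "motion" is a list of rows, each a list of 7 numbers: the turn, a rotation vector about the tool's x, y, z in rad, then the shift along the tool's x, y, z in m, then the finger opening in m, from 0 to 0.0854. In form: [[rx, ry, rz, tx, ty, tz, fingers], ...]. A call has 1 to 12 rows; each row is the pose to reach, as a shift and turn from the pose commanded when the call began, along the tool's axes at that moment; what a row does not reach only later rows make up. A row lasts 1/10 s, in which the tool goes at most 50 mm and 8.59 degrees, less where a joint would pass 70% of its speed; a pose out of reach is approached as far as the arm can. A call with a gripper value outside its range is refused whole. The fingers move at their own pace and stop on an object; the grip force is fixed at half the most. Time passes only in rows, so rows that repeat a pose let the fingers close. It gives the time, the measured TCP pose, the force, the opening and the grip force at its end, in the units of the state.
- bot.sense(): the state, without advancing time (a new reading comes with each control period).
- bot.snapshot(name): name is "scene" or "top" or "wrist"; returns a dict with "img" (400x640x3 uint8, red, green, blue), "range_z" (400x640 float32, m along the optical axis (not along the pixel's ray), 0 where there is no reading), "fx", "fy", "cx", "cy" (pixels), "R" (3x3) and "t" (3): a world point X has camera coordinates R X + t. Camera axes: x right, y down, z forward; pixel columns grow to the right and rows downward; lengths in m; the calibration is good to about 2 mm. A picture is of the moment at which its call begins.
- bot.close_job(): hands the job in; it is judged then, once.
The state is a dict: "time_s": time; "joint_positions": joint angles; "dq": joint speeds; "joint_torque": joint torques, N m; "position": TCP position; "tool_rot": TCP orientation; "ft_force": force on the tool from outside, world axes, zero at the start; "wrist_torque": the same for the moment, N m; "width": finger opening in m; "gripper_force": force on a finger pad.
Only numpy, scipy, OpenCV 4.12 (cv2) and the standard library are available. Lean on these libraries where they do the work, as an engineer would, in place of code of your own. Each camera call takes 0.05 s, during which the arm holds its last target. There are 200 camera calls.

## Working session

There is one attempt and no reset: what is moved stays moved. The work goes in short steps, Python scripts to look and compute and a tool call to move; the robot and the scene stay as the last step left them, time stands still between calls to the robot, and variables do not carry over. Pictures are saved under pics/ and viewed, at most 10 in all, crops included, and the job is handed in when it is done.

Besides the shell and the picture viewer there is one more tool, called as name(argument=value, ...) on one line, values as JSON. move_arm: Moves the arm, as the interface text tells. Its arguments: {"type":"object","properties":{"motion":{"type":"array"}},"required":["motion"]}

```bash
ls; mkdir -p pics
python3 - <<'E'
from workcell import bot
import cv2,numpy as np,pickle
for n in("scene","top"):
    s=bot.snapshot(n); pickle.dump(s,open(n+'.pkl','wb'))
    cv2.imwrite(f'pics/{n}0.png',s['img'][:,:,::-1])
    print(n,s['fx'],s['cx'],s['cy'],s['R'].round(3).tolist(),s['t'].round(3))
print(bot.sense(),bot.grasp_offset)
E
```

```text
pics
scene 392.3846070957269 317.5801515577268 198.86140606719277 [[-0.708, 0.706, -0.012], [0.388, 0.375, -0.842], [-0.59, -0.6, -0.54]] [ 0.373 -0.122  1.588]
top 477.37123430339074 317.8255376097417 197.46481051787728 [[0.024, -1.0, 0.016], [-0.994, -0.026, -0.109], [0.109, -0.013, -0.994]] [-0.107  0.455  1.728]
{'time_s': 0.1, 'joint_positions': array([-1.31643113e+00,  1.31115229e-01,  1.48917545e+00, -8.78862090e-06,
        1.52298000e+00, -8.54415264e-02]), 'dq': array([-3.35174015e-05, -1.27415501e-03, -3.31713964e-03, -1.83509984e-03,
       -6.95575611e-04, -2.32890888e-04]), 'joint_torque': array([ 1.60403008e-03, -5.70955646e+01, -5.01941085e+01,  3.86151697e-06,
        8.06213880e-03, -2.91326489e-05]), 'position': array([ 0.19983771, -0.56515712,  0.19392891]), 'tool_rot': array([-8.35650987e-04,  9.85600729e-01,  1.69087253e-01, -7.51537433e-05]), 'ft_force': array([-0.69380525, -0.50227533,  0.19576916]), 'wrist_torque': array([-0.04095527,  0.00534503, -0.03095494]), 'gripper_force': 0.0, 'width': 0.08520037291996985} 0.0187
```

View pics/top0.png

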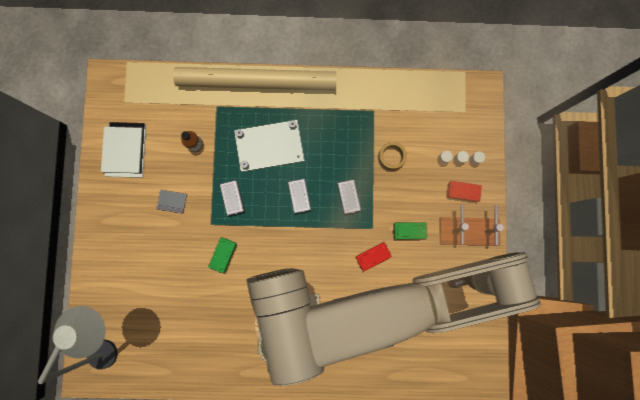

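View pics/scene0.png

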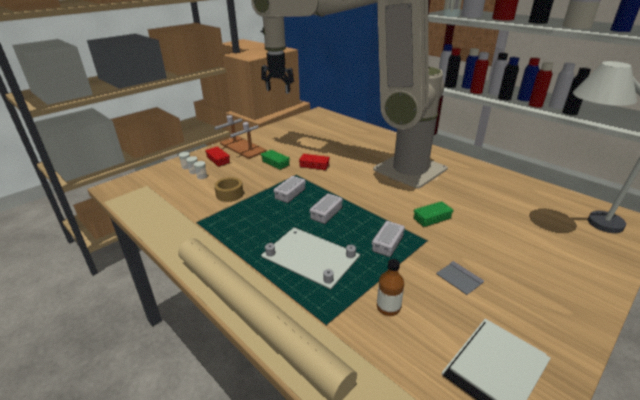

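The top view shows three aluminium tins at (232,198), (300,196) and (349,197), and the plate at (269,146). Things that could be mistaken for tins are the green boxes at (222,255) and (410,231) and the red ones at (374,257) and (465,191). By the description I choose the three silver ones on the mat, and I'll measure them and check in a crop.

```bash
cat > h.py <<'E'
import cv2,numpy as np,pickle
def cast(s,uv,z):
    uv=np.atleast_2d(np.float64(uv)); d=np.c_[(uv[:,0]-s['cx'])/s['fx'],(uv[:,1]-s['cy'])/s['fy'],np.ones(len(uv))]@s['R']
    c=-s['R'].T@s['t']; return c+d*((z-c[2])/d[:,2])[:,None]
def cloud(s):
    v,u=np.mgrid[:400,:640]; Z=s['range_z']
    return (np.dstack([(u-s['cx'])/s['fx']*Z,(v-s['cy'])/s['fy']*Z,Z])-s['t'])@s['R']
def rects(s,m,z,amin=150):
    cs,_=cv2.findContours(m.astype(np.uint8),cv2.RETR_EXTERNAL,cv2.CHAIN_APPROX_NONE)
    for c in cs:
        if cv2.contourArea(c)<amin: continue
        p=cast(s,c[:,0],z)[:,:2]; (x,y),(w,h),a=cv2.minAreaRect((p*1000).astype(np.float32))
        if w<h: a+=90; w,h=h,w
        a=(a+90)%180-90
        print(c[:,0].mean(0).round(),'xy',round(x),round(y),'size',round(w),round(h),'yaw',round(np.radians(a),3))
E
python3 - <<'E'
from h import *
s=pickle.load(open('top.pkl','rb')); P=cloud(s); z=P[...,2]; hsv=cv2.cvtColor(s['img'],cv2.COLOR_RGB2HSV)
light=(hsv[...,1]<60)&(hsv[...,2]>110); x,y=P[...,0],P[...,1]
roi=np.zeros_like(light); roi[100:235,140:420]=1
print('tins');rects(s,light&roi&(z>.034)&(z<.052),.043)
print('tins colour');rects(s,light&roi,.043)
print('plate'); rects(s,light&roi&(z<.02),.009,600)
print('all objs >3cm'); rects(s,roi&(z>.03)&(z<.3),.05,60)
for u,v in((232,198),(300,196),(349,197),(269,146),(190,140),(172,202)): print(u,v,P[v,u].round(3),hsv[v,u])
cv2.imwrite('pics/crop.png',cv2.resize(s['img'][100:240,150:410,::-1],None,fx=3,fy=3,interpolation=cv2.INTER_CUBIC))
E
```

```text
tins
[231. 198.] xy 447 219 size 118 61 yaw 0.27
[349. 196.] xy 462 -208 size 119 60 yaw 0.237
[299. 196.] xy 462 -25 size 118 60 yaw 0.219
tins colour
[171. 203.] xy 429 436 size 94 70 yaw 1.431
[231. 197.] xy 447 219 size 118 62 yaw 0.275
[349. 196.] xy 463 -209 size 119 63 yaw 0.242
[299. 195.] xy 462 -27 size 118 63 yaw 0.219
[269. 145.] xy 645 89 size 238 160 yaw -1.369
plate
[270. 144.] xy 652 92 size 243 164 yaw -1.369
all objs >3cm
[407. 228.] xy 353 -418 size 91 43 yaw -1.546
[231. 197.] xy 447 218 size 119 62 yaw 0.274
[348. 196.] xy 462 -206 size 119 61 yaw 0.237
[299. 196.] xy 460 -26 size 119 61 yaw 0.223
[392. 155.] xy 617 -364 size 101 96 yaw 0.01
[190. 140.] xy 654 377 size 84 57 yaw 0.816
232 198 [0.445 0.215 0.046] [ 12  13 191]
300 196 [ 0.459 -0.031  0.046] [ 18  13 193]
349 197 [ 0.461 -0.209  0.043] [ 15  20 176]
269 146 [ 0.652  0.093 -0.004] [ 32  23 213]
190 140 [0.639 0.359 0.117] [ 13 186  89]
172 202 [0.429 0.444 0.002] [ 30   4 119]
```

View pics/crop.png

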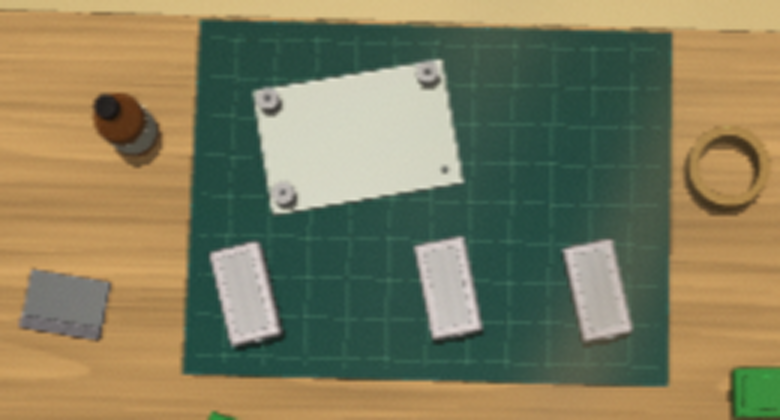

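The crop confirms three silver tins at crop pixels (245,295), (448,288) and (598,290). Each measures about 118×61 mm with its top near z=0.043, and the plate is about 240×162 mm. Both match the given sizes. Now for the moves.

```bash
cat >> h.py <<'E'
from scipy.spatial.transform import Rotation as Ro
def goto(p,yaw,frm=None,fyaw=None):
    """shift/turn in tool axes from measured (or given) pose to a tool-down pose at p, tool x at yaw"""
    if frm is None:
        from workcell import bot
        s=bot.sense(); q=s['tool_rot']; R=Ro.from_quat([q[1],q[2],q[3],q[0]]); frm=s['position']
    else: R=down(fyaw)
    T=R.inv()*down(yaw)
    print('rot',T.as_rotvec().round(3),'shift',R.inv().apply(np.subtract(p,frm)).round(3))
    return p,yaw
def down(yaw): return Ro.from_euler('z',yaw)*Ro.from_euler('x',np.pi)
E
python3 - <<'E'
from h import *
a=goto([.43,-.25,.19],.27)
L=[.447,.219]
goto(L+[.12],.27,*a);
E
```

```text
rot [-0.002 -0.     0.07 ] shift [ 0.322 -0.22   0.004]
rot [0. 0. 0.] shift [ 0.141 -0.447  0.07 ]
```

move_arm(motion=[[0,0,0.07,0.322,-0.22,0,0.085],[0,0,0.07,0.322,-0.22,0,0.085],[0,0,0.07,0.322,-0.22,0,0.085],[0,0,0.07,0.322,-0.22,0,0.085],[0,0,0.07,0.322,-0.22,0,0.085],[0,0,0.07,0.322,-0.22,0,0.085],[0,0,0.07,0.322,-0.22,0,0.085],[0,0,0.07,0.322,-0.22,0,0.085],[0,0,0.07,0.322,-0.22,0,0.085]])

```text
time_s: 1.0
position: [0.4324, -0.2468, 0.1945]
tool_rot: [-0.001, 0.991, 0.137, 0.0]
ft_force: [-0.7, -0.2, 1.0]
width: 0.0852
gripper_force: 0.0
```

move_arm(motion=[[0,0,0,0.141,-0.447,0.07,0.085],[0,0,0,0.141,-0.447,0.07,0.085],[0,0,0,0.141,-0.447,0.07,0.085],[0,0,0,0.141,-0.447,0.07,0.085],[0,0,0,0.141,-0.447,0.07,0.085],[0,0,0,0.141,-0.447,0.07,0.085],[0,0,0,0.141,-0.447,0.07,0.085],[0,0,0,0.141,-0.447,0.07,0.085],[0,0,0,0.141,-0.447,0.07,0.085],[0,0,0,0.141,-0.447,0.07,0.085],[0,0,0,0.141,-0.447,0.07,0.085],[0,0,0,0.141,-0.447,0.07,0.085]])

```text
time_s: 2.2
position: [0.4468, 0.2169, 0.1244]
tool_rot: [0.0, 0.991, 0.135, -0.001]
ft_force: [-0.5, -0.1, -0.2]
width: 0.0849
gripper_force: 0.0
```

Run:
```python
from h import *
from workcell import bot
s=bot.snapshot('wrist'); P=cloud(s); z=P[...,2]
hsv=cv2.cvtColor(s['img'],cv2.COLOR_RGB2HSV)
rects(s,(z>.034)&(z<.052)&(hsv[...,1]<70),.043,1500)
st=bot.sense();print(st['position'],st['wrist_torque'])
goto([.447,.219,.005],.27)
cv2.imwrite('pics/w1.png',s['img'][:,:,::-1])
```

```text
[557. 236.] xy 465 -18 size 119 65 yaw 0.223
[313. 185.] xy 451 223 size 116 60 yaw 0.274
[0.44700859 0.21637182 0.12466232] [ 0.00012354  0.00699136 -0.00647678]
rot [ 0.001  0.001 -0.   ] shift [ 0.001 -0.003  0.12 ]
```

View pics/w1.png

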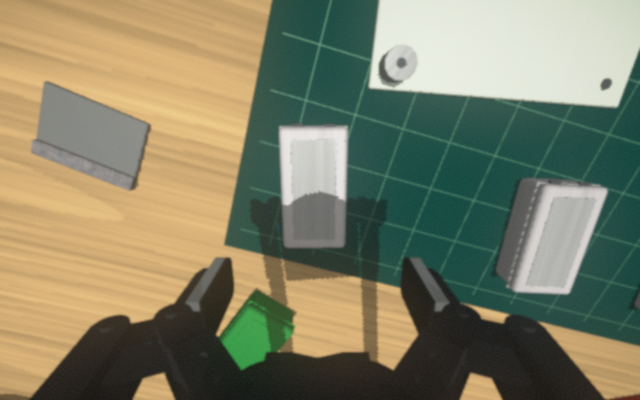

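The wrist view shows the left tin at (313,185), clear all round, at (0.451, 0.223). That agrees with the top view to 4 mm. Next I descend, close and lift.

move_arm(motion=[[0,0,0,0.003,-0.004,0.04,0.085],[0,0,0,0.003,-0.004,0.075,0.085],[0,0,0,0.003,-0.004,0.1,0.085],[0,0,0,0.003,-0.004,0.115,0.085],[0,0,0,0.003,-0.004,0.12,0.085],[0,0,0,0.003,-0.004,0.12,0.085],[0,0,0,0.003,-0.004,0.12,0.04],[0,0,0,0.003,-0.004,0.12,0.04],[0,0,0,0.003,-0.004,0.12,0.04],[0,0,0,0.003,-0.004,0.12,0.04],[0,0,0,0.003,-0.004,0.12,0.04],[0,0,0,0.003,-0.004,0.12,0.04]])

```text
time_s: 3.45
position: [0.449, 0.2223, 0.0052]
tool_rot: [-0.0, 0.991, 0.135, 0.0]
ft_force: [-0.7, -0.5, 2.2]
width: 0.0399
gripper_force: 1.0
```

Run:
```python
from h import *
from workcell import bot
a=bot.snapshot('wrist')['img'];b=bot.snapshot('scene')['img']
b=cv2.resize(b[180:300,330:490],(640,480)); cv2.imwrite('pics/g1.png',np.vstack([cv2.resize(a,None,fx=.5,fy=.5),cv2.resize(b,(320,240))])[:,:,::-1])
print(bot.sense())
```

```text
{'time_s': 3.55, 'joint_positions': array([3.57242807e-01, 4.65907009e-02, 1.94111540e+00, 2.12750367e-05,
       1.15348643e+00, 1.65807854e+00]), 'dq': array([ 1.20451488e-04,  5.25332000e-05,  1.07906452e-03,  2.11898820e-03,
        6.09246263e-04, -1.78780103e-04]), 'joint_torque': array([-1.11727717e-01, -4.51122630e+01, -4.29169929e+01, -4.82278084e-02,
       -2.38432148e-01,  3.56819517e-03]), 'position': array([0.44903114, 0.2222633 , 0.00518382]), 'tool_rot': array([-5.35880904e-05,  9.90904543e-01,  1.34566516e-01,  1.93000197e-04]), 'ft_force': array([-0.3364452 ,  0.46021687,  2.70663459]), 'wrist_torque': array([-0.03697697,  0.08045951, -0.030863  ]), 'gripper_force': 1.3653245754539967, 'width': 0.03998361018903076}
```

View pics/g1.png

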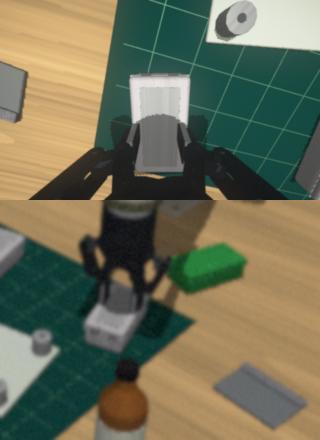

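The picture is ambiguous: in the upper half the fingers at (138,135) and (180,135) lie along the tin, but the width reads 40 mm. I'll check heights and outlines from depth.

Run:
```python
from h import *
from workcell import bot
s=bot.snapshot('wrist');P=cloud(s)
for v in (200,240,260,280,300,320):
    print(v,[(u,)+tuple((P[v,u]*1000).round().astype(int)) for u in range(220,420,20)])
hsv=cv2.cvtColor(s['img'],cv2.COLOR_RGB2HSV)
a=s['img'][140:360,200:440]; cv2.imwrite('pics/g2.png',cv2.resize(a,None,fx=2.5,fy=2.5)[:,:,::-1])
```

```text
200 [(220, np.int64(454), np.int64(289), np.int64(4)), (240, np.int64(457), np.int64(277), np.int64(3)), (260, np.int64(460), np.int64(265), np.int64(2)), (280, np.int64(478), np.int64(251), np.int64(44)), (300, np.int64(481), np.int64(241), np.int64(44)), (320, np.int64(484), np.int64(231), np.int64(44)), (340, np.int64(486), np.int64(221), np.int64(43)), (360, np.int64(489), np.int64(212), np.int64(43)), (380, np.int64(482), np.int64(190), np.int64(4)), (400, np.int64(485), np.int64(177), np.int64(2))]
240 [(220, np.int64(425), np.int64(285), np.int64(2)), (240, np.int64(429), np.int64(272), np.int64(3)), (260, np.int64(432), np.int64(259), np.int64(3)), (280, np.int64(457), np.int64(245), np.int64(44)), (300, np.int64(459), np.int64(235), np.int64(44)), (320, np.int64(462), np.int64(225), np.int64(43)), (340, np.int64(465), np.int64(215), np.int64(43)), (360, np.int64(468), np.int64(205), np.int64(43)), (380, np.int64(454), np.int64(180), np.int64(3)), (400, np.int64(458), np.int64(168), np.int64(4))]
260 [(220, np.int64(410), np.int64(282), np.int64(3)), (240, np.int64(414), np.i
[... 1277 characters left out ...]
p.int64(204), np.int64(44)), (360, np.int64(450), np.int64(203), np.int64(70)), (380, np.int64(467), np.int64(204), np.int64(92)), (400, np.int64(469), np.int64(197), np.int64(92))]
320 [(220, np.int64(447), np.int64(259), np.int64(97)), (240, np.int64(459), np.int64(251), np.int64(109)), (260, np.int64(461), np.int64(245), np.int64(108)), (280, np.int64(406), np.int64(234), np.int64(43)), (300, np.int64(410), np.int64(223), np.int64(43)), (320, np.int64(413), np.int64(211), np.int64(43)), (340, np.int64(416), np.int64(200), np.int64(44)), (360, np.int64(418), np.int64(188), np.int64(42)), (380, np.int64(470), np.int64(209), np.int64(108)), (400, np.int64(468), np.int64(199), np.int64(102))]
```

View pics/g2.png

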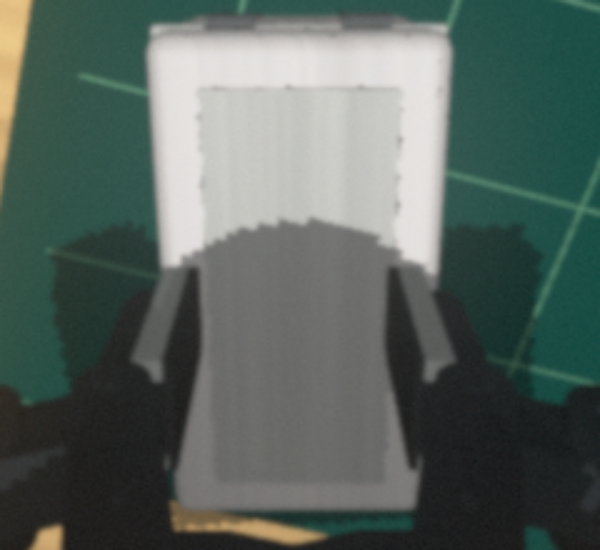

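The crop shows both finger tips, at crop (195,268) and (390,268), inside the lid outline, so they closed above the lid rather than round the tin. I'll measure the true tip height against the TCP.

Run:
```python
from h import *
from workcell import bot
s=bot.snapshot('wrist');P=cloud(s);Z=(P*1000).round().astype(int)
for v in range(242,300,6): print(v,[Z[v,u,2] for u in range(254,290,2)],'|',[Z[v,u,2] for u in range(348,386,2)])
st=bot.sense();print(st['position'],st['width'],st['gripper_force'],-s['R'].T@s['t'])
```

```text
242 [np.int64(3), np.int64(4), np.int64(4), np.int64(3), np.int64(3), np.int64(42), np.int64(42), np.int64(184), np.int64(42), np.int64(42), np.int64(44), np.int64(43), np.int64(42), np.int64(43), np.int64(44), np.int64(43), np.int64(43), np.int64(43)] | [np.int64(44), np.int64(44), np.int64(44), np.int64(44), np.int64(43), np.int64(43), np.int64(43), np.int64(43), np.int64(44), np.int64(43), np.int64(44), np.int64(43), np.int64(43), np.int64(40), np.int64(2), np.int64(2), np.int64(4), np.int64(4), np.int64(3)]
248 [np.int64(3), np.int64(3), np.int64(3), np.int64(3), np.int64(3), np.int64(40), np.int64(50), np.int64(48), np.int64(49), np.int64(49), np.int64(49), np.int64(49), np.int64(47), np.int64(44), np.int64(43), np.int64(43), np.int64(43), np.int64(43)] | [np.int64(42), np.int64(44), np.int64(42), np.int64(43), np.int64(48), np.int64(49), np.int64(50), np.int64(49), np.int64(49), np.int64(49), np.int64(184), np.int64(42), np.int64(43), np.int64(41), np.int64(3), np.int64(4), np.int64(3), np.int64(2), np.int64(3)]
254 [np.int64(3), np.int64(2), np.int64(4), np.int64(3), np.int64(
[... 3540 characters left out ...]
int64(87), np.int64(86), np.int64(86), np.int64(86), np.int64(89)]
296 [np.int64(89), np.int64(90), np.int64(90), np.int64(90), np.int64(83), np.int64(82), np.int64(80), np.int64(80), np.int64(77), np.int64(73), np.int64(67), np.int64(61), np.int64(42), np.int64(43), np.int64(42), np.int64(44), np.int64(44), np.int64(44)] | [np.int64(43), np.int64(43), np.int64(44), np.int64(44), np.int64(44), np.int64(65), np.int64(68), np.int64(74), np.int64(78), np.int64(81), np.int64(80), np.int64(82), np.int64(83), np.int64(89), np.int64(89), np.int64(90), np.int64(90), np.int64(90), np.int64(90)]
[0.44899899 0.22225188 0.00515201] 0.04000754071569637 1.718014720827341 [0.5273576  0.2449253  0.18409376]
```

Depth puts the tips at z≈0.047 while the reported TCP is 0.005. The real tips therefore sit about 42 mm behind the stated TCP, and the fingers closed over the lid. The tin hasn't moved, with its top still at 0.043. I'll reopen and go about 35 mm lower in two stages, watching the force.

move_arm(motion=[[0,0,0,0,0,-0.01,0.085],[0,0,0,0,0,-0.01,0.085],[0,0,0,0,0,-0.01,0.085],[0,0,0,0,0,-0.01,0.085],[0,0,0,0,0,0,0.085],[0,0,0,0,0,0.01,0.085],[0,0,0,0,0,0.015,0.085],[0,0,0,0,0,0.015,0.085]])

```text
time_s: 4.45
position: [0.4474, 0.2216, -0.0119]
tool_rot: [0.0, 0.991, 0.134, -0.002]
ft_force: [-0.2, 1.0, 0.4]
width: 0.085
gripper_force: 0.0
```

Run:
```python
from h import *
from workcell import bot
s=bot.snapshot('wrist');P=cloud(s)
hsv=cv2.cvtColor(s['img'],cv2.COLOR_RGB2HSV)
st=bot.sense();print(st['position'],st['width'],st['ft_force'])
Q=P[(s['range_z']>0)&(abs(P[...,0]-.45)<.03)&(abs(P[...,1]-.222)<.075)&(P[...,2]<.1)]
yt=(Q-[.449,.222,0])@[-np.sin(.27),np.cos(.27),0]
for lo in np.arange(-60,60,6): 
    k=(yt*1000>lo)&(yt*1000<=lo+6); z=Q[k,2]*1000; print(lo,k.sum(),np.percentile(z[(z>8)],[2,50,98]).round() if (z>8).any() else '-')
```

```text
[ 0.4479378   0.22177742 -0.01117474] 0.08505060209705509 [ 0.99177334 -0.65361377 -0.71003429]
-60 1814 [58. 91. 99.]
-54 2042 [47. 88. 92.]
-48 2512 [44. 78. 98.]
-42 2118 [39. 64. 94.]
-36 262 [ 39.  97. 100.]
-30 1239 [41. 43. 99.]
-24 1310 [42. 43. 44.]
-18 1427 [42. 44. 99.]
-12 1542 [42. 44. 99.]
-6 1523 [42. 44. 99.]
0 1472 [ 42.  44. 100.]
6 1581 [ 42.  44. 100.]
12 1565 [42. 44. 99.]
18 1422 [42. 43. 44.]
24 1308 [41. 43. 44.]
30 255 [ 39.  97. 100.]
36 737 [ 86.  91. 100.]
42 3601 [40. 67. 97.]
48 2228 [46. 86. 94.]
54 2318 [49. 89. 92.]
```

move_arm(motion=[[0,0,0,0.001,0,0.01,0.085],[0,0,0,0.001,0,0.017,0.085],[0,0,0,0.001,0,0.02,0.085],[0,0,0,0.001,0,0.02,0.04],[0,0,0,0.001,0,0.02,0.04],[0,0,0,0.001,0,0.02,0.04],[0,0,0,0.001,0,0.02,0.04],[0,0,0,0.001,0,0.02,0.04]])

```text
time_s: 5.3
position: [0.45, 0.2225, -0.0299]
tool_rot: [-0.0, 0.991, 0.134, 0.0]
ft_force: [0.6, 0.0, -0.1]
width: 0.0589
gripper_force: 65.5
```

The tin is gripped (59 mm, 65 N). Lift 10 cm and poise.

move_arm(motion=[[0,0,0,0,0,-0.015,0.04],[0,0,0,0,0,-0.04,0.04],[0,0,0,0,0,-0.07,0.04],[0,0,0,0,0,-0.09,0.04],[0,0,0,0,0,-0.1,0.04],[0,0,0,0,0,-0.1,0.04],[0,0,0,0,0,-0.1,0.04],[0,0,0,0,0,-0.1,0.04],[0,0,0,0,0,-0.1,0.04],[0,0,0,0,0,-0.1,0.04]])

```text
time_s: 6.3
position: [0.4492, 0.2221, 0.0689]
tool_rot: [0.0, 0.991, 0.135, -0.001]
ft_force: [1.0, 0.2, -1.3]
width: 0.0597
gripper_force: 65.2
```

```bash
cat > rd.py <<'E'
from h import *
from workcell import bot
T=[];F=[]
for i in range(5):
    bot.snapshot('wrist'); st=bot.sense(); q=st['tool_rot']; R=Ro.from_quat([q[1],q[2],q[3],q[0]])
    T.append(R.inv().apply(st['wrist_torque'])); F.append(st['ft_force'])
print('t',st['time_s'],'pos',st['position'].round(4),'F',np.mean(F,0).round(2),'toolT',np.mean(T,0).round(4),'sd',np.std(T,0).round(4),'w',st['width'])
E
python3 rd.py
```

```text
t 6.55 pos [0.4498 0.2224 0.0698] F [-0.38 -0.36 -2.17] toolT [ 0.0224 -0.0239 -0.0252] sd [0.0199 0.0131 0.0366] w 0.059223073998712183
```

move_arm(motion=[[0,0.15,0,0,0,0,0.04],[0,0.3,0,0,0,0,0.04],[0,0.45,0,0,0,0,0.04],[0,0.45,0,0,0,0,0.04],[0,0.45,0,0,0,0,0.04],[0,0.45,0,0,0,0,0.04],[0,0.45,0,0,0,0,0.04],[0,0.3,0,0,0,0,0.04],[0,0.15,0,0,0,0,0.04],[0,0,0,0,0,0,0.04],[0,0,0,0,0,0,0.04],[0,0,0,0,0,0,0.04]])

```text
time_s: 7.75
position: [0.4513, 0.2225, 0.0683]
tool_rot: [0.0, 0.991, 0.134, -0.001]
ft_force: [-0.0, -0.3, -2.0]
width: 0.0595
gripper_force: 65.4
```

```bash
python3 rd.py
```

```text
t 8.0 pos [0.4498 0.2226 0.0712] F [-0.69 -0.06 -2.05] toolT [-0.0015 -0.0117  0.0002] sd [0.0274 0.0282 0.0208] w 0.05932346340904816
```

move_arm(motion=[[0,-0.15,0,0.03,0,0,0.04],[0,-0.3,0,0,0,0,0.04],[0,-0.45,0,0,0,0,0.04],[0,-0.45,0,0,0,0,0.04],[0,-0.45,0,0,0,0,0.04],[0,-0.45,0,0,0,0,0.04],[0,-0.45,0,0,0,0,0.04],[0,-0.3,0,0,0,0,0.04],[0,-0.15,0,0,0,0,0.04],[0,0,0,0,0,0,0.04],[0,0,0,0,0,0,0.04],[0,0,0,0,0,0,0.04]])

```text
time_s: 9.2
position: [0.4482, 0.2222, 0.0714]
tool_rot: [-0.0, 0.991, 0.135, 0.001]
ft_force: [0.7, 1.1, -2.3]
width: 0.0591
gripper_force: 65.5
```

```bash
python3 rd.py
```

```text
t 9.45 pos [0.4515 0.2229 0.0706] F [ 0.46 -0.02 -2.04] toolT [ 0.0106  0.0109 -0.0151] sd [0.0161 0.0139 0.0307] w 0.05937199636236279
```

The torque change of 0.02 N·m is within the noise, where 0.1 would be expected, so the left tin looks silent. Set it back and release.

move_arm(motion=[[0,0,0,0,0,0.03,0.04],[0,0,0,0,0,0.06,0.04],[0,0,0,0,0,0.08,0.04],[0,0,0,0,0,0.09,0.04],[0,0,0,0,0,0.096,0.04],[0,0,0,0,0,0.1,0.04],[0,0,0,0,0,0.1,0.04],[0,0,0,0,0,0.1,0.085],[0,0,0,0,0,0.1,0.085],[0,0,0,0,0,0.1,0.085],[0,0,0,0,0,0.1,0.085]])

```text
time_s: 10.55
position: [0.4502, 0.2225, -0.0297]
tool_rot: [-0.0, 0.991, 0.134, 0.0]
ft_force: [1.3, -0.1, -0.7]
width: 0.085
gripper_force: 0.0
```

Run:
```python
from h import *
M=[.463,-.025]
a=([.45,.2225,-.03],.27)
b=goto([.45,.2225,.07],.27,*a); c=goto(M+[.07],.221,*b)
```

```text
rot [0. 0. 0.] shift [ 0.   0.  -0.1]
rot [-0.    -0.     0.049] shift [-0.053  0.242  0.   ]
```

move_arm(motion=[[0,0,0,0,0,-0.04,0.085],[0,0,0,0,0,-0.08,0.085],[0,0,0,0,0,-0.1,0.085],[0,0,0.01,-0.01,0.05,-0.1,0.085],[0,0,0.02,-0.02,0.1,-0.1,0.085],[0,0,0.03,-0.03,0.145,-0.1,0.085],[0,0,0.04,-0.04,0.19,-0.1,0.085],[0,0,0.05,-0.05,0.225,-0.1,0.085],[0,0,0.05,-0.053,0.242,-0.1,0.085],[0,0,0.05,-0.053,0.242,-0.1,0.085],[0,0,0.05,-0.053,0.242,-0.1,0.085]])

```text
time_s: 11.65
position: [0.4632, -0.0249, 0.07]
tool_rot: [-0.0, 0.994, 0.109, 0.0]
ft_force: [-0.3, 0.0, -0.5]
width: 0.0852
gripper_force: 0.0
```

```bash
cat > w.py <<'E'
from h import *
from workcell import bot
s=bot.snapshot('wrist'); P=cloud(s); z=P[...,2]
hsv=cv2.cvtColor(s['img'],cv2.COLOR_RGB2HSV)
m=(z>.034)&(z<.052)&(hsv[...,1]<70)
rects(s,cv2.morphologyEx(m.astype(np.uint8),cv2.MORPH_OPEN,np.ones((5,5))),.043,1500)
st=bot.sense();print(st['position'].round(4))
E
python3 w.py
python3 - <<'E'
from h import *
from workcell import bot
s=bot.snapshot('top'); P=cloud(s); z=P[...,2]; hsv=cv2.cvtColor(s['img'],cv2.COLOR_RGB2HSV)
m=(hsv[...,1]<60)&(hsv[...,2]>110)&(z>.034)&(z<.052); m[:,:150]=0;m[:100]=0; m[235:]=0; rects(s,m,.043,100)
E
```

```text
[539. 253.] xy 466 -202 size 117 64 yaw 0.237
[317. 209.] xy 464 -24 size 115 60 yaw 0.221
[ 14. 177.] xy 446 187 size 105 35 yaw -0.108
[ 0.4632 -0.0244  0.0699]
[349. 196.] xy 463 -207 size 116 60 yaw 0.233
[230. 197.] xy 449 221 size 116 61 yaw 0.262
```

The left tin is back at (0.449, 0.221), 2–3 mm from its start, and the arm is centred over the middle tin at (0.464, −0.024).

move_arm(motion=[[0,0,0,0.001,0,0.04,0.085],[0,0,0,0.001,0,0.07,0.085],[0,0,0,0.001,0,0.09,0.085],[0,0,0,0.001,0,0.1,0.085],[0,0,0,0.001,0,0.1,0.085],[0,0,0,0.001,0,0.1,0.04],[0,0,0,0.001,0,0.1,0.04],[0,0,0,0.001,0,0.1,0.04],[0,0,0,0.001,0,0.1,0.04],[0,0,0,0.001,0,0.1,0.04]])

```text
time_s: 12.75
position: [0.4658, -0.0248, -0.0284]
tool_rot: [0.0, 0.994, 0.11, 0.001]
ft_force: [-1.6, 2.1, 6.9]
width: 0.059
gripper_force: 66.6
```

move_arm(motion=[[0,0,0,0,0,-0.015,0.04],[0,0,0,0,0,-0.04,0.04],[0,0,0,0,0,-0.07,0.04],[0,0,0,0,0,-0.09,0.04],[0,0,0,0,0,-0.1,0.04],[0,0,0,0,0,-0.1,0.04],[0,0,0,0,0,-0.1,0.04],[0,0,0,0,0,-0.1,0.04],[0,0,0,0,0,-0.1,0.04],[0,0,0,0,0,-0.1,0.04]])

```text
time_s: 13.75
position: [0.4635, -0.0247, 0.0689]
tool_rot: [-0.0, 0.994, 0.11, -0.001]
ft_force: [0.9, 0.5, -4.0]
width: 0.0596
gripper_force: 66.3
```

```bash
python3 rd.py
```

```text
t 14.0 pos [ 0.4642 -0.0248  0.0698] F [ 0.25 -0.45 -4.26] toolT [-0.0015  0.0211 -0.0226] sd [0.0169 0.0348 0.0179] w 0.0589432592121346
```

move_arm(motion=[[0,0.15,0,0,0,0,0.04],[0,0.3,0,0,0,0,0.04],[0,0.45,0,0,0,0,0.04],[0,0.45,0,0,0,0,0.04],[0,0.45,0,0,0,0,0.04],[0,0.45,0,0,0,0,0.04],[0,0.45,0,0,0,0,0.04],[0,0.3,0,0,0,0,0.04],[0,0.15,0,0,0,0,0.04],[0,0,0,0,0,0,0.04],[0,0,0,0,0,0,0.04],[0,0,0,0,0,0,0.04]])

```text
time_s: 15.2
position: [0.4662, -0.0238, 0.0691]
tool_rot: [-0.0, 0.994, 0.111, -0.001]
ft_force: [-0.6, -0.2, -4.4]
width: 0.0592
gripper_force: 67.0
```

```bash
python3 rd.py
```

```text
t 15.45 pos [ 0.4641 -0.0249  0.0702] F [ 0.35 -0.27 -4.07] toolT [ 0.0231  0.0517 -0.0158] sd [0.0117 0.0114 0.0436] w 0.05901713088127335
```

move_arm(motion=[[0,-0.15,0,0.03,0,0,0.04],[0,-0.3,0,0,0,0,0.04],[0,-0.45,0,0,0,0,0.04],[0,-0.45,0,0,0,0,0.04],[0,-0.45,0,0,0,0,0.04],[0,-0.45,0,0,0,0,0.04],[0,-0.45,0,0,0,0,0.04],[0,-0.3,0,0,0,0,0.04],[0,-0.15,0,0,0,0,0.04],[0,0,0,0,0,0,0.04],[0,0,0,0,0,0,0.04],[0,0,0,0,0,0,0.04]])

```text
time_s: 16.65
position: [0.4629, -0.0253, 0.0712]
tool_rot: [0.001, 0.994, 0.109, 0.001]
ft_force: [0.6, -0.3, -3.3]
width: 0.0592
gripper_force: 69.1
```

```bash
python3 rd.py
```

```text
t 16.9 pos [ 0.4656 -0.0249  0.0705] F [ 0.23 -0.29 -3.59] toolT [ 0.0026 -0.0157 -0.0253] sd [0.0316 0.0372 0.0282] w 0.05904417576495386
```

The tilt difference is +0.067 N·m in the expected direction, which suggests this tin rattles. I'll average more readings to be sure: the present state, then tilted the other way.

```bash
sed -i 's/range(5)/range(16)/' rd.py; python3 rd.py
```

```text
t 17.7 pos [ 0.4642 -0.0248  0.0699] F [ 0.04 -0.02 -4.24] toolT [ 0.0071 -0.0333  0.0065] sd [0.0329 0.0234 0.0271] w 0.05931348852084171
```

move_arm(motion=[[0,0.15,0,0,0,0,0.04],[0,0.3,0,0,0,0,0.04],[0,0.45,0,0,0,0,0.04],[0,0.5,0,0,0,0,0.04],[0,0.5,0,0,0,0,0.04],[0,0.5,0,0,0,0,0.04],[0,0.5,0,0,0,0,0.04],[0,0.35,0,0,0,0,0.04],[0,0.2,0,0,0,0,0.04],[0,0.1,0,0,0,0,0.04],[0,0,0,0,0,0,0.04],[0,0,0,0,0,0,0.04]])

```text
time_s: 18.9
position: [0.4632, -0.0231, 0.0659]
tool_rot: [-0.001, 0.994, 0.111, -0.005]
ft_force: [-0.2, 0.5, -3.7]
width: 0.0592
gripper_force: 73.8
```

```bash
python3 rd.py
```

```text
t 19.7 pos [ 0.4643 -0.0248  0.07  ] F [-0.    0.17 -4.32] toolT [0.0151 0.0664 0.0284] sd [0.0278 0.0272 0.022 ] w 0.05926462273388951
```

The difference is 0.100 N·m, exactly the expected value, so the middle tin holds the stand-off. Set it back, then test the right tin as the order requires.

move_arm(motion=[[0,0,0,0,0,0.03,0.04],[0,0,0,0,0,0.06,0.04],[0,0,0,0,0,0.08,0.04],[0,0,0,0,0,0.09,0.04],[0,0,0,0,0,0.096,0.04],[0,0,0,0,0,0.1,0.04],[0,0,0,0,0,0.1,0.04],[0,0,0,0,0,0.1,0.085],[0,0,0,0,0,0.1,0.085],[0,0,0,0,0,0.1,0.085],[0,0,0,0,0,0.1,0.085]])

```text
time_s: 20.8
position: [0.4647, -0.0248, -0.0297]
tool_rot: [0.0, 0.994, 0.11, 0.0]
ft_force: [-0.7, 0.2, -0.2]
width: 0.0848
gripper_force: 0.0
```

Run:
```python
from h import *
goto([.464,-.206,-.03],.236)
```

```text
rot [ 0.    -0.001 -0.016] shift [-0.04   0.177  0.   ]
```

move_arm(motion=[[0,0,0,0,0,-0.04,0.085],[0,0,0,0,0,-0.08,0.085],[0,0,0,0,0,-0.1,0.085],[0,0,-0.01,-0.01,0.045,-0.1,0.085],[0,0,-0.016,-0.02,0.09,-0.1,0.085],[0,0,-0.016,-0.03,0.135,-0.1,0.085],[0,0,-0.016,-0.037,0.165,-0.1,0.085],[0,0,-0.016,-0.04,0.177,-0.1,0.085],[0,0,-0.016,-0.04,0.177,-0.1,0.085],[0,0,-0.016,-0.04,0.177,-0.1,0.085]])

```text
time_s: 21.8
position: [0.4637, -0.2053, 0.0697]
tool_rot: [-0.0, 0.993, 0.117, -0.0]
ft_force: [0.0, 0.7, 0.9]
width: 0.0847
gripper_force: 0.0
```

```bash
python3 w.py
```

```text
[321. 207.] xy 466 -206 size 115 60 yaw 0.237
[ 73. 154.] xy 464 -28 size 115 64 yaw 0.222
[ 0.4637 -0.2049  0.0696]
```

The right tin is at (0.466, −0.206) and aligned. The middle tin is back in place. Grip and lift the right one.

move_arm(motion=[[0,0,0,0.002,0.001,0.04,0.085],[0,0,0,0.002,0.001,0.07,0.085],[0,0,0,0.002,0.001,0.09,0.085],[0,0,0,0.002,0.001,0.1,0.085],[0,0,0,0.002,0.001,0.1,0.085],[0,0,0,0.002,0.001,0.1,0.04],[0,0,0,0.002,0.001,0.1,0.04],[0,0,0,0.002,0.001,0.1,0.04],[0,0,0,0.002,0.001,0.1,0.04],[0,0,0,0.002,0.001,0.1,0.04]])

```text
time_s: 22.85
position: [0.4675, -0.2073, -0.0282]
tool_rot: [0.001, 0.993, 0.118, 0.001]
ft_force: [0.2, 2.4, 6.9]
width: 0.0594
gripper_force: 66.4
```

move_arm(motion=[[0,0,0,0,0,-0.015,0.04],[0,0,0,0,0,-0.04,0.04],[0,0,0,0,0,-0.07,0.04],[0,0,0,0,0,-0.09,0.04],[0,0,0,0,0,-0.1,0.04],[0,0,0,0,0,-0.1,0.04],[0,0,0,0,0,-0.1,0.04],[0,0,0,0,0,-0.1,0.04],[0,0,0,0,0,-0.1,0.04],[0,0,0,0,0,-0.1,0.04],[0,0,0,0,0,-0.1,0.04]])

```text
time_s: 23.95
position: [0.4656, -0.2065, 0.0693]
tool_rot: [-0.0, 0.993, 0.118, -0.0]
ft_force: [0.2, -0.1, -2.3]
width: 0.0589
gripper_force: 65.5
```

move_arm(motion=[[0,0.15,0,0,0,0,0.04],[0,0.3,0,0,0,0,0.04],[0,0.45,0,0,0,0,0.04],[0,0.45,0,0,0,0,0.04],[0,0.45,0,0,0,0,0.04],[0,0.45,0,0,0,0,0.04],[0,0.45,0,0,0,0,0.04],[0,0.3,0,0,0,0,0.04],[0,0.15,0,0,0,0,0.04],[0,0,0,0,0,0,0.04],[0,0,0,0,0,0,0.04],[0,0,0,0,0,0,0.04]])

```text
time_s: 25.15
position: [0.4679, -0.2052, 0.0694]
tool_rot: [-0.0, 0.993, 0.12, -0.0]
ft_force: [0.6, 0.5, -2.5]
width: 0.0595
gripper_force: 65.9
```

```bash
python3 rd.py
```

```text
t 25.95 pos [ 0.4659 -0.2068  0.0699] F [ 0.04  0.16 -2.7 ] toolT [ 0.0043 -0.0023  0.0131] sd [0.0245 0.0191 0.0341] w 0.05943701174112444
```

move_arm(motion=[[0,-0.15,0,0.03,0,0,0.04],[0,-0.3,0,0,0,0,0.04],[0,-0.45,0,0,0,0,0.04],[0,-0.45,0,0,0,0,0.04],[0,-0.45,0,0,0,0,0.04],[0,-0.45,0,0,0,0,0.04],[0,-0.45,0,0,0,0,0.04],[0,-0.3,0,0,0,0,0.04],[0,-0.15,0,0,0,0,0.04],[0,0,0,0,0,0,0.04],[0,0,0,0,0,0,0.04],[0,0,0,0,0,0,0.04]])

```text
time_s: 27.15
position: [0.4649, -0.2079, 0.0718]
tool_rot: [0.001, 0.993, 0.116, 0.001]
ft_force: [0.0, -1.1, -2.2]
width: 0.0594
gripper_force: 65.9
```

```bash
python3 rd.py
```

```text
t 27.95 pos [ 0.4659 -0.2067  0.0698] F [ 0.1   0.06 -2.46] toolT [0.0055 0.0083 0.0074] sd [0.0292 0.0264 0.0292] w 0.05899604372611513
```

The right tin is silent (−0.01). Set it back and return to the middle tin.

move_arm(motion=[[0,0,0,0,0,0.03,0.04],[0,0,0,0,0,0.06,0.04],[0,0,0,0,0,0.08,0.04],[0,0,0,0,0,0.09,0.04],[0,0,0,0,0,0.096,0.04],[0,0,0,0,0,0.1,0.04],[0,0,0,0,0,0.1,0.04],[0,0,0,0,0,0.1,0.085],[0,0,0,0,0,0.1,0.085],[0,0,0,0,0,0.1,0.085],[0,0,0,0,0,0.1,0.085]])

```text
time_s: 29.05
position: [0.4663, -0.2069, -0.0298]
tool_rot: [0.0, 0.993, 0.118, 0.0]
ft_force: [0.2, 0.4, -0.8]
width: 0.0853
gripper_force: 0.0
```

Run:
```python
from h import *
goto([.4645,-.025,-.03],.221)
```

```text
rot [ 0.001 -0.001  0.015] shift [ 0.041 -0.177  0.   ]
```

move_arm(motion=[[0,0,0,0,0,-0.04,0.085],[0,0,0,0,0,-0.08,0.085],[0,0,0,0,0,-0.1,0.085],[0,0,0.01,0.01,-0.045,-0.1,0.085],[0,0,0.015,0.02,-0.09,-0.1,0.085],[0,0,0.015,0.03,-0.135,-0.1,0.085],[0,0,0.015,0.038,-0.165,-0.1,0.085],[0,0,0.015,0.041,-0.177,-0.1,0.085],[0,0,0.015,0.041,-0.177,-0.1,0.085],[0,0,0.015,0.041,-0.177,-0.1,0.085]])

```text
time_s: 30.05
position: [0.4646, -0.0258, 0.0699]
tool_rot: [0.0, 0.994, 0.11, 0.0]
ft_force: [0.1, -0.7, 0.2]
width: 0.0846
gripper_force: 0.0
```

```bash
python3 w.py
python3 - <<'E'
from h import *
from workcell import bot
s=bot.snapshot('wrist'); P=cloud(s); z=P[...,2]; hsv=cv2.cvtColor(s['img'],cv2.COLOR_RGB2HSV)
w=(hsv[...,1]<60)&(hsv[...,2]>130)&(z<.02)
rects(s,w,.009,3000)
s=pickle.load(open('top.pkl','rb'));P=cloud(s); z=P[...,2]; hsv=cv2.cvtColor(s['img'],cv2.COLOR_RGB2HSV)
w=(hsv[...,1]<60)&(hsv[...,2]>110); w[:100]=0;w[175:]=0;w[:,:220]=0;w[:,320:]=0; rects(s,w,.009,600)
E
```

```text
[540. 253.] xy 466 -202 size 117 64 yaw 0.236
[315. 210.] xy 464 -24 size 115 60 yaw 0.221
[ 14. 181.] xy 444 187 size 101 34 yaw -0.105
[ 0.4646 -0.0262  0.0699]
[213.  17.] xy 583 81 size 240 22 yaw -1.35
[269. 145.] xy 652 92 size 243 164 yaw -1.369
```

The plate centre is (0.652, 0.092). Grip the middle tin again and raise it 15 cm.

move_arm(motion=[[0,0,0,0,-0.001,0.04,0.085],[0,0,0,0,-0.001,0.07,0.085],[0,0,0,0,-0.001,0.09,0.085],[0,0,0,0,-0.001,0.1,0.085],[0,0,0,0,-0.001,0.1,0.085],[0,0,0,0,-0.001,0.1,0.04],[0,0,0,0,-0.001,0.1,0.04],[0,0,0,0,-0.001,0.1,0.04],[0,0,0,0,-0.001,0.1,0.04],[0,0,0,0,-0.001,0.1,0.04]])

```text
time_s: 31.15
position: [0.466, -0.0246, -0.0283]
tool_rot: [0.001, 0.994, 0.11, 0.002]
ft_force: [-0.9, -2.3, 7.5]
width: 0.0592
gripper_force: 66.4
```

move_arm(motion=[[0,0,0,0,0,-0.015,0.04],[0,0,0,0,0,-0.04,0.04],[0,0,0,0,0,-0.07,0.04],[0,0,0,0,0,-0.1,0.04],[0,0,0,0,0,-0.13,0.04],[0,0,0,0,0,-0.145,0.04],[0,0,0,0,0,-0.15,0.04],[0,0,0,0,0,-0.15,0.04],[0,0,0,0,0,-0.15,0.04]])

```text
time_s: 32.05
position: [0.4633, -0.0239, 0.1185]
tool_rot: [-0.0, 0.994, 0.11, -0.001]
ft_force: [0.3, -0.0, -4.7]
width: 0.0592
gripper_force: 66.7
```

Run:
```python
from h import *
goto([.652,.092,.12],.221)
```

```text
rot [-0.001  0.002 -0.   ] shift [ 0.21  -0.072 -0.002]
```

move_arm(motion=[[0,0,0,0.015,-0.005,0,0.04],[0,0,0,0.05,-0.017,0,0.04],[0,0,0,0.09,-0.031,0,0.04],[0,0,0,0.13,-0.045,0,0.04],[0,0,0,0.165,-0.057,0,0.04],[0,0,0,0.19,-0.066,0,0.04],[0,0,0,0.205,-0.071,0,0.04],[0,0,0,0.21,-0.072,0,0.04],[0,0,0,0.21,-0.072,0,0.04],[0,0,0,0.21,-0.072,0,0.04],[0,0,0,0.21,-0.072,0,0.04],[0,0,0,0.21,-0.072,0,0.04]])

```text
time_s: 33.25
position: [0.6529, 0.0916, 0.12]
tool_rot: [0.0, 0.994, 0.11, -0.0]
ft_force: [0.6, 0.5, -3.8]
width: 0.0595
gripper_force: 66.4
```

move_arm(motion=[[0,0,0,0,0,0,0.04],[0,0,0,0,0,0,0.04],[0,0,0,0,0,0,0.04],[0,0,0,0,0,0,0.04],[0,0,0,0,0,0,0.04]])

```text
time_s: 33.75
position: [0.6534, 0.0922, 0.1199]
tool_rot: [-0.0, 0.994, 0.11, -0.0]
ft_force: [-0.3, -0.2, -2.8]
width: 0.0594
gripper_force: 66.4
```

Run:
```python
from h import *
from workcell import bot
st=bot.sense();print({k:np.round(st[k],4) for k in('time_s','position','tool_rot','dq','width','gripper_force')})
s=bot.snapshot('wrist');P=cloud(s);hsv=cv2.cvtColor(s['img'],cv2.COLOR_RGB2HSV)
m=(P[...,2]>.17)&(P[...,2]<.215)&(hsv[...,1]<70)&(hsv[...,2]>90)
print(P[m].mean(0),len(P[m]),[np.linalg.lstsq(np.c_[P[m][:,:2],np.ones(m.sum())],P[m][:,2],rcond=None)[0]])
rects(s,m,.193,1500)
s=bot.snapshot('top');P=cloud(s);z=P[...,2];hsv=cv2.cvtColor(s['img'],cv2.COLOR_RGB2HSV)
m=(hsv[...,1]<60)&(hsv[...,2]>110)&(z>.034)&(z<.052); m[:,:150]=0;m[:100]=0;m[235:]=0; rects(s,m,.043,100)
a=bot.snapshot('scene')['img'];cv2.imwrite('pics/end.png',a[:,:,::-1])
```

```text
{'time_s': np.float64(33.75), 'position': array([0.6534, 0.0922, 0.1199]), 'tool_rot': array([-0.    ,  0.9939,  0.1102, -0.    ]), 'dq': array([ 0.0009,  0.0002, -0.0017,  0.0008, -0.0001,  0.0002]), 'width': np.float64(0.0594), 'gripper_force': np.float64(66.418)}
[0.67273525 0.09771547 0.19080753] 27094 [array([-3.50799964e-02,  6.63503359e-05,  2.14400599e-01])]
[316. 262.] xy 668 96 size 92 75 yaw 0.221
[225. 195.] xy 453 238 size 99 31 yaw 0.274
[349. 196.] xy 463 -208 size 118 60 yaw 0.237
```

View pics/end.png

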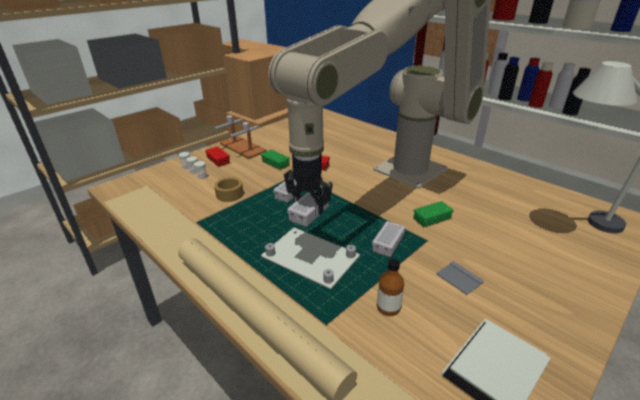

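The scene picture shows the middle tin held level in the gripper at (303,210), its shadow on the plate at (320,245). The left tin (389,238), right tin (285,190), bottle, tape and squeegee are all standing in place. The lid is at z≈0.191 with a 0.035 rad slope. Hand in.

```bash
python3 -c "
from workcell import bot
print(bot.close_job())"
```

```text
the job is handed in; nothing more can be done
None
```

The middle tin rattled and is now held level about 15 cm above the middle of the plate for you to take; the left and right tins are back in their places, and the job was handed in at about 34 s (no verdict came back).

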